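# Fish a sample basket out of a deep soaking pot

## Task

Take the green-handled hook picker from its rack and use its hook to lift the red sample basket (the one with the red handle) up out of the deep white soaking pot, without touching the basket with the gripper or arm. With the hook, lower the basket until it stands upright on the aluminium draining tray (do not drop it), then unhook it there and hang the picker back in its rack.

Things in the scene. Friction and masses are not known exactly. Their poses are not given: they have to be found in the camera images.
- basket: Red basket, red handle: 76 dia, 22 high, 80-145 g; origin under its centre, z up. Fixed 7 mm wire arch in its y-z plane: feet y +-36, 44 high at y +-27, peak at y 0: underside 61, top 68. Hook it along its x, either side. Stands in a fixed white pot: inside dia 108, outside 120, rim 125 above bench, floor 8 thick, axis within 8 of the basket's. Its twin pot holds a blue one. (mm)
- picker: Hook picker, 140 g; origin on its axis under the black collar disc (60 dia, 6 thick), z up. Above it a green 20 x 20 handle, sides along x, y, from z 6 to 66. Below it an 8 dia steel rod; at z -105 a 6 dia prong runs along -x (underside z -108) to a tip turned up at x -22 (outer end -25, top z -90). A handle seats on the prong at about x -12. Starts hung in the rack, axes as the rack's. (mm)
- rack: Picker rack, fixed; origin under the centre of its 130 x 130 grey base (12 thick), z up. On a post at +x, a steel plate 80 wide, x -36 to 60, 8 thick, top at z 140, with a slot 28 wide along x, open at -x, ending at x 14. The picker hangs with rod at x = y = 0, collar on the plate (its origin at z 140), hook along -x; rod and hook go straight up or down through the slot. (mm)
- tray: Draining tray, fixed to the bench: aluminium, 200 x 200 mm outside, 16 mm high, walls and floor 4 mm thick, empty. Origin under its centre, sides along x and y, z up.
There are look-alikes about, which are no part of the job. Leave any pink look-alike of the rack alone.

How it is judged:
By the outcome, as a careful person would: the job done as asked, in the order asked, and still so for the second after the job is handed in, with the robot touching nothing.
It also fails if it takes over 69 s, if anything falls off the work surface, if the arm or the gripper's body presses on something with over 40 N, if the wrist force passes 120 N, or if a joint passes its speed limit or range.

## Robot

A 7-joint arm with a two-finger parallel gripper is mounted at the origin on the work surface. World frame = base frame: x ahead of the robot, y to its left, z up, the work surface at z = 0. Lengths are in mm, angles in rad, forces in N, time in s.
With the tool pointing down it reaches from about 425 to 975 mm from the base axis. Payload 16.7 kg.
Tool frame: the origin (TCP) lies at the very end of the fingers, on their centre line; the grasp point (between the pads) lies bot.hold_point_z behind it (bot.hold_point_z is the distance from the TCP to the grasp point, in mm); z points along the fingers, y is the direction in which the jaws open and shut (so a half turn about z gives the same grasp; the last joint's range is limited). The gripper opens to 85 mm and grips with 20 to 120 N. Pads are 22 mm wide; open, the fingers measure 114 mm over their backs; the gripper's body (76 mm by 85 mm) begins 54 mm behind the grasp point. The pads swing forward as they close: fully open they stand 13 mm farther back than shut.
Start: joints at [1.062, 0.426, 0.074, 1.606, -0.034, 1.111, -0.067], TCP at [237.626, -631.752, 231.302] pointing down, gripper open.
Joint ranges: [-2.85, 2.85], [-0.5, 2.14], [-1.23, 1.37], [0.21, 2.46], [-1.02, 4.16], [0.16, 2.05], [-2.73, 2.73]. Speed limits (rad/s): [1.89, 1.89, 2.39, 2.39, 3.01, 3.01, 3.01].

## Interface

Orientations are given as a 3x3 rotation matrix whose columns are the frame's x, y, z axes.
In Python, from workcell import bot gives the robot as it stands.
- The arm moves only by the tool jog_arm, never from a script. Its argument "series" is a list of rows, each a list of 5 numbers: the shift along the tool's x, y, z in cm, then the turn about the tool's z in degrees, then the gripper command: -1 is shut, 1 is fully open, values between are in proportion. In form: [[tx, ty, tz, yaw, jaw], ...]. A call has 1 to 12 rows; each row shifts and turns the commanded pose from where the row before left it, along the tool's axes as they then stand; what a row does not reach is not made up. A row lasts 1/8 s, in which the tool goes at most 62.5 mm and 10.7 degrees, less where a joint would pass 70% of its speed; a pose out of reach is approached as far as the arm can. A call with a gripper value outside its range is refused whole. The fingers move at their own pace and stop on an object; "newtons" is the grip in N (left out, the last holds). Time passes only in rows, so rows that do not move let the fingers close. It gives the time, the measured TCP pose, the force and the opening at its end, in the units of the state.
- bot.state(): the state, without advancing time (a new reading comes with each control period).
- bot.capture(name): name is "scene" or "top" or "wrist"; returns the picture (384x512x3 uint8, blue, green, red); there is no depth.
- bot.camera_params(name): a dict with "fovy" (degrees; the focal length in pixels is half the picture's height over the tangent of half this angle, whatever the lens; pixels are square), "cx", "cy" (the principal point, pixels), "T" (4x4, takes a point from camera to world coordinates). Camera axes: x right, y down, z forward; pixel columns grow to the right and rows downward; lengths in mm; the calibration is good to about 2 mm. A picture is of the moment at which its call begins: read the wrist's pose just before it. camera_params takes no time and is no camera call; for the wrist camera it gives the pose at the moment of the call.
- bot.job_done(): hands the job in, once; it reports no verdict.
The state is a dict: "time_s": time; "joints": joint angles; "joint_velocities": joint speeds; "effort": joint torques, N m; "tool_pos": TCP position; "ee_rot": TCP orientation; "ft_force": force on the tool from outside, world axes, zero at the start; "moment": the same for the moment, N m; "grip_width": finger opening in mm.
Only numpy, scipy, OpenCV 4.12 (cv2) and the standard library are available. Lean on these libraries where they do the work, as an engineer would, in place of code of your own. Each camera call takes 0.05 s, during which the arm holds its last target.

## Working session

There is one attempt and no reset: what is moved stays moved. The work goes in short steps, Python scripts to look and compute and a tool call to move; the robot and the scene stay as the last step left them, time stands still between calls to the robot, and variables do not carry over. Pictures are saved under pics/ and viewed, and the job is handed in when it is done.

Besides the shell and the picture viewer there is one more tool, called after "Request:" as a command line: name --pt "numbers of a row" for each row, then --argument value for the rest. jog_arm: Moves the arm, as the interface text tells. Its arguments: {"type":"object","properties":{"series":{"type":"array","items":{"type":"array","items":{"type":"number"}}},"newtons":{"type":"number"}},"required":["series"]}

```bash
ls; mkdir -p pics; python3 - <<'E'
from workcell import bot
import cv2,json
import numpy as np
np.set_printoptions(precision=4,suppress=True)
for n in("scene","top","wrist"):
    p=bot.camera_params(n); print(n,p["fovy"],p["cx"],p["cy"]);print(np.array(p["T"]))
    cv2.imwrite(f"pics/{n}0.png",bot.capture(n))
s=bot.state();print(s);print(bot.hold_point_z)
E
```

```text
pics
scene 45.836003749210704 260.28403236630993 192.65750614403635
[[  -0.0416    0.6707   -0.7406 1217.2482]
 [   0.9991    0.0357   -0.0238   36.4822]
 [   0.0105   -0.7409   -0.6716  781.8287]
 [   0.        0.        0.        1.    ]]
top 47.85052586983413 258.719315707416 196.22552401135562
[[   0.0227   -0.9951    0.096   392.9719]
 [  -0.9996   -0.0244   -0.0163   16.8656]
 [   0.0186   -0.0956   -0.9952 1181.328 ]
 [   0.        0.        0.        1.    ]]
wrist 58.477461857350356 258.4507165086947 191.07895038697578
[[   0.3536   -0.894    -0.2751  309.0905]
 [  -0.9354   -0.3382   -0.1032 -604.8491]
 [  -0.0007    0.2938   -0.9559  373.3704]
 [   0.        0.        0.        1.    ]]
{'time_s': 0.15, 'joints': array([ 1.0615,  0.4266,  0.0738,  1.6065, -0.034 ,  1.1108, -0.0671]), 'joint_velocities': array([ 0.0008, -0.0033,  0.0005, -0.0025, -0.0002, -0.001 , -0.0001]), 'effort': array([  0.0048, -95.031 ,   3.7636, -46.3759,   0.0193,   0.0078,
         0.0001]), 'tool_pos': array([ 237.5093, -631.4987,  230.7528]), 'ee_rot': array([[ 0.936 ,  0.3521, -0.0005],
       [ 0.3521, -0.936 ,  0.0009],
       [-0.0001, -0.001 , -1.    ]]), 'ft_force': array([-0.3506,  0.1956,  0.5632]), 'moment': array([-0.0204,  0.0606,  0.0229]), 'grip_width': 85.3522011342183}
18.700000000000003
```

View pics/scene0.png

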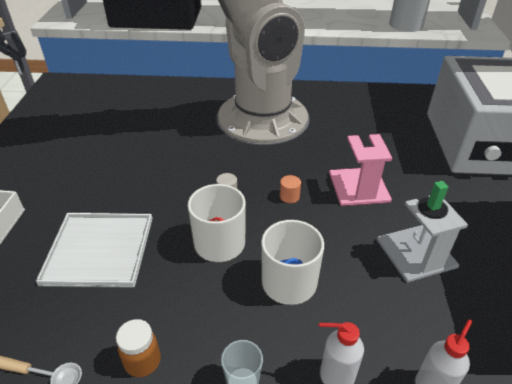

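View pics/top0.png

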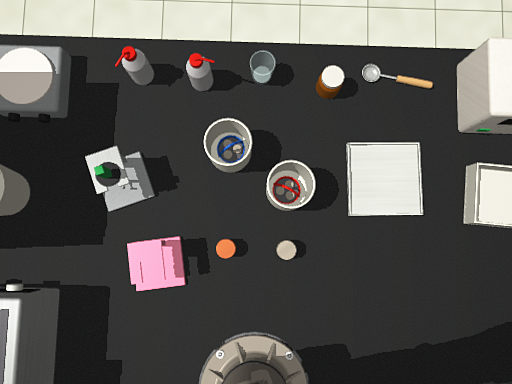

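View pics/wrist0.png

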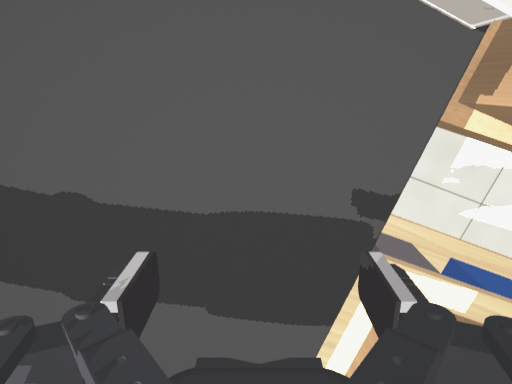

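The top view shows these candidates:
- **Picker:** its green handle is at about (100,170) on the grey rack at (118,178). The pink look-alike is at (157,263).
- **Red basket:** in the pot at (290,187). The blue twin is in the pot at (228,145). Red caps at (128,55) and (197,60) belong to bottles.
- **Tray:** the aluminium tray is at (385,178). The white bin at (492,195) is a look-alike.

I'll check these in close crops.

```bash
python3 - <<'E'
import cv2,numpy as np
t=cv2.imread("pics/top0.png");s=cv2.imread("pics/scene0.png")
a=cv2.resize(t[135:220,75:160],(400,400),interpolation=cv2.INTER_CUBIC)
b=cv2.resize(t[155:215,260:320],(400,400),interpolation=cv2.INTER_CUBIC)
c=cv2.resize(s[170:280,375:465],(400,489),interpolation=cv2.INTER_CUBIC)[:400]
cv2.imwrite("pics/crop1.png",np.hstack([a,b]))
cv2.imwrite("pics/crop2.png",np.hstack([c,cv2.resize(s[180:260,180:260],(400,400),interpolation=cv2.INTER_CUBIC)]))
E
```

```text
(no output)
```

View pics/crop1.png

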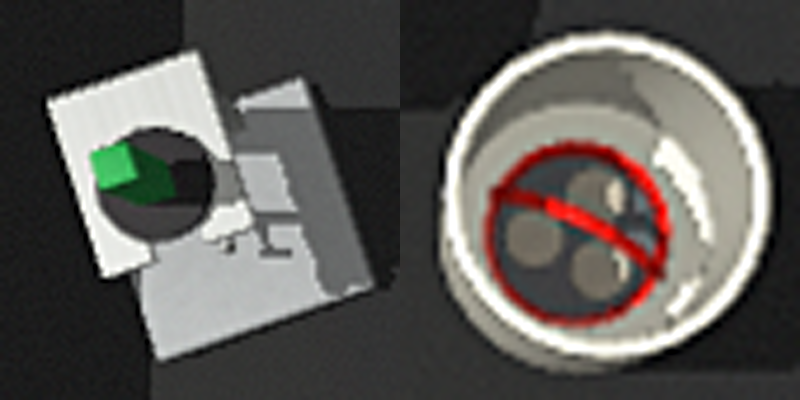

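View pics/crop2.png

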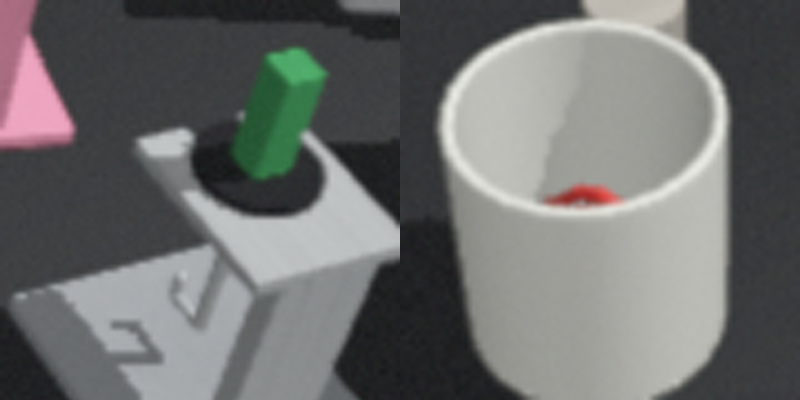

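```bash
cat > h.py <<'E'
from workcell import bot
import cv2, numpy as np
np.set_printoptions(precision=3,suppress=True)
def cam(n,p=None):
    p=p or bot.camera_params(n); f=192/np.tan(np.radians(p["fovy"])/2); return f,p["cx"],p["cy"],np.array(p["T"])
def ray(c,uv):
    f,cx,cy,T=c; d=T[:3,:3]@np.array([(uv[0]-cx)/f,(uv[1]-cy)/f,1.]); return T[:3,3],d
def onz(c,uv,z):
    o,d=ray(c,uv); return o+d*(z-o[2])/d[2]
def proj(c,P):
    f,cx,cy,T=c; q=T[:3,:3].T@(np.asarray(P,float)-T[:3,3]); return np.array([cx+f*q[0]/q[2],cy+f*q[1]/q[2]])
def shift(s,P,):
    """world target -> delta in tool axes (cm)"""
    return s["ee_rot"].T@(np.asarray(P)-s["tool_pos"])/10
E
python3 - <<'E'
from h import *
c=cam("top"); t=cv2.imread("pics/top0.png"); s=cv2.imread("pics/scene0.png"); cs=cam("scene")
k=85/400
def cr(u,v): return (u*k+75-.5+k/2,v*k+135-.5+k/2)
P=[onz(c,cr(*q),140)[:2] for q in [(48,101),(196,52),(104,279),(155,262)]]
print("plate corners",P); 
e=P[2]-P[0];print(np.linalg.norm(e),np.degrees(np.arctan2(e[1],e[0]))); e=P[1]-P[0];print(np.linalg.norm(e),np.degrees(np.arctan2(e[1],e[0])))
print("collar",onz(c,cr(155,185),146)[:2])
hsv=cv2.cvtColor(t,cv2.COLOR_BGR2HSV)
# handle top: bright green
m=((hsv[...,0]>50)&(hsv[...,0]<80)&(hsv[...,1]>120)&(hsv[...,2]>130)).astype(np.uint8); 
m[:130]=0;n,l,st,ce=cv2.connectedComponentsWithStats(m)
for i in range(1,n):
  if st[i,4]>10: print("green",st[i],ce[i],onz(c,ce[i],206)[:2])
# red basket
m=(((hsv[...,0]<8)|(hsv[...,0]>172))&(hsv[...,1]>150)&(hsv[...,2]>60)).astype(np.uint8)
n,l,st,ce=cv2.connectedComponentsWithStats(m)
for i in range(1,n):
  if st[i,4]>30 and st[i,1]>100:
    print("red",st[i],ce[i]); ys,xs=np.nonzero(l==i); el=cv2.minEnclosingCircle(np.c_[xs,ys].astype(np.float32)); print(el, onz(c,el[0],30)[:2])
    print([ (r,onz(c,r,72)[:2]) for r in [] ])
# pots: white ring
g=((hsv[...,1]<40)&(hsv[...,2]>200)).astype(np.uint8)
n,l,st,ce=cv2.connectedComponentsWithStats(g)
for i in range(1,n):
  if st[i,4]>60: 
    cn=cv2.findContours((l==i).astype(np.uint8),cv2.RETR_EXTERNAL,cv2.CHAIN_APPROX_NONE)[0][0]
    print("white",st[i],ce[i], cv2.minEnclosingCircle(cn), cv2.minAreaRect(cn), onz(c,cv2.minEnclosingCircle(cn)[0],125)[:2],onz(c,cv2.minAreaRect(cn)[0],16)[:2])
k2=60/400
def cb(u,v): return ((u-400)*k2+260-.5+k2/2,v*k2+155-.5+k2/2)
print("arch top pts",[onz(c,cb(*q),z)[:2] for q,z in [((497,194),30),((660,268),30),((570,210),72)]])
ring=[cb(440,200),cb(772,200),cb(605,33),cb(605,362)]
print("pot",onz(c,np.mean(ring,0),125)[:2],[onz(c,r,125)[:2] for r in ring])
E
```

```text
plate corners [array([580.731, 423.066]), array([608.342, 348.787]), array([489.49 , 389.092]), array([498.852, 363.718])]
97.36113737406177 -159.57677002258805
79.24499129823778 -69.60931687201455
collar [537.703 363.929]
green [ 94 166  10   9  62] [ 98.565 169.871] [538.035 364.51 ]
red [273 176  28  28 186] [287.414 188.296]
((286.1681213378906, 189.60479736328125), 13.845199584960938) [523.653 -75.134]
[]
white [  0   0  25  35 795] [11.181 16.294] ((12.0, 16.5), 20.402305603027344) ((12.0, 17.0), (34.0, 24.0), 90.0) [935.613 633.211] [990.152 696.699]
white [  23    0   71   37 2447] [58.558 17.432] ((58.0, 17.0), 38.91025161743164) ((58.04389953613281, 17.095121383666992), (69.24744415283203, 36.35725021362305), 1.7899105548858643) [938.051 517.977] [994.023 569.546]
white [  93    0   70   39 2568] [127.782  18.606] ((127.5, 18.5), 38.684722900390625) ((127.5180435180664, 18.42243766784668), (68.40410614013672, 38.04392623901367), 1.7899105548858643) [939.776 342.925] [996.428 376.532]
white [ 162    1   69   40 2566] [196.516  20.653] ((196.04937744140625, 20.595928192138672
[... 3409 characters left out ...]
37614822387695, 47.37614822387695), 45.0) [527.013 -77.702] [540.852 -87.778]
white [ 474  163   38   63 1890] [494.296 196.396] ((494.0, 194.0), 35.355438232421875) ((493.6976623535156, 194.05323791503906), (37.3187141418457, 60.917640686035156), 2.544804573059082) [ 514.715 -583.468] [ 527.11  -644.576]
white [  0 300  19  84 827] [ 10.088 336.747] ((9.0, 341.16265869140625), 42.13517379760742) ((9.0, 341.5), (83.0, 18.0), 90.0) [138.132 578.959] [110.985 636.894]
arch top pts [array([538.851, -42.529]), array([ 510.547, -108.635]), array([527.992, -68.797])]
pot [526.053 -77.759] [array([524.056, -16.63 ]), array([ 527.131, -139.405]), array([588.051, -76.597]), array([465.647, -78.526])]
```

Confirmed by the crops: the green-handled picker hangs in the grey rack, its collar at about (538,364). The red basket is in the right-hand pot, at about (524,-75). Next I'll raise the tool and take a close wrist look at the basket on the way to the rack.

Request:
jog_arm --pt "0 0 -4 0 1" --pt "0 0 -4 0 1" --pt "4.6 -4.2 0 -10 1" --pt "5.3 -3.3 0 -10 1" --newtons 60

```text
time_s: 0.65
tool_pos: [295.1, -519.6, 311.3]
ee_rot: [[0.756, 0.654, 0.0], [0.654, -0.756, -0.0], [-0.0, 0.0, -1.0]]
ft_force: [-0.1, -0.4, 0.0]
grip_width: 85.4
```

```bash
python3 - <<'E'
from h import *
s=bot.state();print(s["time_s"],s["tool_pos"],s["ee_rot"][:,0],s["joints"]);print(shift(s,[525,-75,310]))
E
```

```text
0.65 [ 295.092 -519.567  311.297] [ 0.756  0.654 -0.   ] [ 0.969  0.24  -0.027  1.686  0.007  1.216  0.083]
[ 46.478 -18.567   0.122]
```

Request:
jog_arm --pt "5.16 -2.06 0 0 1" --pt "5.16 -2.06 0 0 1" --pt "5.16 -2.06 0 0 1" --pt "5.16 -2.06 0 0 1" --pt "5.16 -2.06 0 0 1" --pt "5.16 -2.06 0 0 1" --pt "5.16 -2.06 0 0 1" --pt "5.16 -2.06 0 0 1" --pt "5.2 -2.1 0 0 1" --pt "0 0 0 0 1"

```text
time_s: 1.9
tool_pos: [527.8, -72.9, 311.1]
ee_rot: [[0.755, 0.656, 0.0], [0.656, -0.755, 0.002], [0.001, -0.001, -1.0]]
ft_force: [-1.0, -0.7, 0.7]
grip_width: 85.2
```

```bash
python3 - <<'E'
from h import *
s=bot.state();print(s["time_s"],s["tool_pos"],s["ee_rot"][:,0])
import pickle
p=bot.camera_params("wrist"); im=bot.capture("wrist"); cv2.imwrite("pics/wpot.png",im); pickle.dump(p,open("wpot.pkl","wb"))
E
```

```text
1.9 [527.784 -72.863 311.127] [0.755 0.656 0.001]
```

View pics/wpot.png

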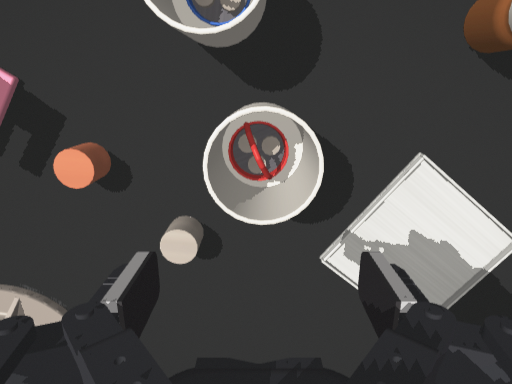

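The wrist view shows the red basket in the pot, its ring centre near (258,151) and the arch running from (247,124) to (271,177). The pot rim circle is centred near (263,163), and the tray is at (425,245).

```bash
python3 - <<'E'
from h import *
import pickle
p=pickle.load(open("wpot.pkl","rb")); c=cam("wrist",p); im=cv2.imread("pics/wpot.png")
hsv=cv2.cvtColor(im,cv2.COLOR_BGR2HSV)
m=(((hsv[...,0]<8)|(hsv[...,0]>172))&(hsv[...,1]>140)&(hsv[...,2]>60)).astype(np.uint8); m[:100]=0;m[200:]=0;m[:,:200]=0;m[:,330:]=0
ys,xs=np.nonzero(m); ce,r=cv2.minEnclosingCircle(np.c_[xs,ys].astype(np.float32)); print(ce,r,m.sum())
pts=np.array([onz(c,(x,y),30)[:2] for x,y in zip(xs,ys)])
print("basket c,r z30",cv2.minEnclosingCircle(pts.astype(np.float32)))
g=((hsv[...,1]<40)&(hsv[...,2]>200)).astype(np.uint8)
n,l,st,cc=cv2.connectedComponentsWithStats(g)
for i in range(1,n):
  if st[i,4]>100:
    y,x=np.nonzero(l==i); q=np.array([onz(c,(a,b),125)[:2] for a,b in zip(x,y)]).astype(np.float32)
    q2=np.array([onz(c,(a,b),16)[:2] for a,b in zip(x,y)]).astype(np.float32)
    print(st[i],cv2.minEnclosingCircle(q),cv2.minAreaRect(q2))
cv2.imwrite("pics/wpotc.png",cv2.resize(im[100:230,195:330],(540,520),interpolation=cv2.INTER_CUBIC))
E
```

```text
(257.7107238769531, 150.4042205810547) 30.20859718322754 927
basket c,r z30 ((526.4197387695312, -73.83097839355469), 37.9793586730957)
[145   0 114  34 709] ((606.3587646484375, 59.435211181640625), 48.449615478515625) ((600.5780639648438, 75.93666076660156), (34.499267578125, 129.00711059570312), 41.05690383911133)
[ 203  106  121  119 1687] ((530.1721801757812, -76.99178314208984), 59.685665130615234) ((512.1553955078125, -95.1268310546875), (157.5488739013672, 156.8062744140625), 83.57516479492188)
[288 143  15  35 209] ((556.72998046875, -95.74668884277344), 18.023548126220703) ((547.7116088867188, -120.6493911743164), (47.18528747558594, 12.112192153930664), 31.113502502441406)
[423 155  89  81 248] ((644.456298828125, -252.8883056640625), 66.89978790283203) ((664.228271484375, -328.88458251953125), (2.6451661586761475, 178.1389923095703), 2.0780725479125977)
[ 351  158  161  111 7872] ((592.1253662109375, -257.279052734375), 84.65766143798828) ((593.885498046875, -335.6472473144531), (133.70901489257812, 186.48138427734375), 1.9591730833053589)
[160 230  37  33 948] ((407.9132995605469, -65.66844177246094), 19.277599334716797) ((349.0338134765625, -79.4858627319336), (49.43583679199219, 50.905879974365234), 41.07521438598633)
[322 243  38  46 674] ((509.5189208984375, -217.61207580566406), 29.522096633911133) ((485.0653076171875, -281.85760498046875), (40.40932846069336, 70.38627624511719), 1.1245052814483643)
```

View pics/wpotc.png

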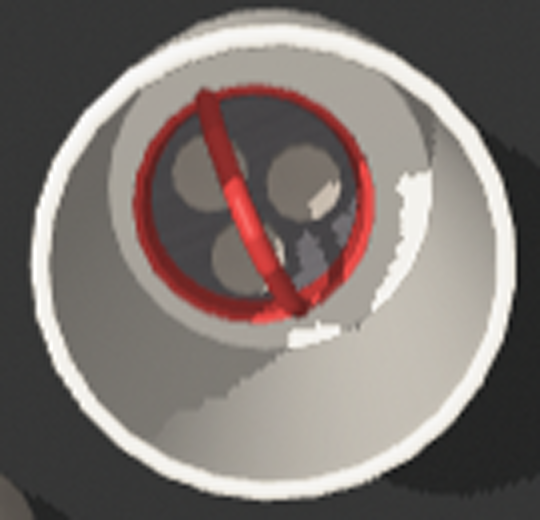

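```bash
python3 - <<'E'
from h import *
import pickle
p=pickle.load(open("wpot.pkl","rb")); c=cam("wrist",p)
def cr(u,v): return (u/4+195-.375,v/4+100-.375)
A=onz(c,cr(206,97),33)[:2];B=onz(c,cr(299,309),33)[:2]; d=A-B
print(A,B,np.linalg.norm(d),np.degrees(np.arctan2(d[1],d[0])),(A+B)/2)
print([onz(c,cr(*q),74)[:2] for q in [(228,185),(238,205),(250,230)]])
s=bot.state();print(shift(s,[538,364.3,310]))
E
```

```text
[542.715 -40.927] [ 511.645 -106.151] 72.24579042571227 64.5289216472719 [527.18  -73.539]
[array([532.536, -59.535]), array([530.113, -65.311]), array([526.962, -72.494])]
[ 29.575 -32.567   0.124]
```

Request:
jog_arm --pt "3.7 -4.07 0 0 1" --pt "3.7 -4.07 0 0 1" --pt "3.7 -4.07 0 0 1" --pt "3.7 -4.07 0 0 1" --pt "3.7 -4.07 0 0 1" --pt "3.7 -4.07 0 0 1" --pt "3.7 -4.07 0 0 1" --pt "3.7 -4.07 0 0 1" --pt "0 0 0 -10 1" --pt "0 0 0 -10 1" --pt "0 0 0 -10 1" --pt "0 0 0 -10 1"

```text
time_s: 3.45
tool_pos: [540.1, 360.9, 311.0]
ee_rot: [[0.159, 0.987, -0.0], [0.987, -0.159, -0.001], [-0.001, 0.0, -1.0]]
ft_force: [-0.3, -0.2, -0.1]
grip_width: 85.1
```

Request:
jog_arm --pt "0 0 0 -10 1" --pt "0 0 0 -10 1" --pt "0 0 0 -9.5 1" --pt "0 0 0 0 1"

```text
time_s: 3.95
tool_pos: [540.1, 361.1, 310.9]
ee_rot: [[-0.341, 0.94, -0.0], [0.94, 0.341, -0.001], [-0.001, -0.001, -1.0]]
ft_force: [-1.0, -0.2, 0.3]
grip_width: 85.7
```

```bash
python3 - <<'E'
from h import *
s=bot.state();print(s["time_s"],s["tool_pos"],s["ee_rot"][:,0],s["joints"])
print(np.degrees(np.arctan2(s["ee_rot"][1,0],s["ee_rot"][0,0])))
import pickle
p=bot.camera_params("wrist"); im=bot.capture("wrist"); cv2.imwrite("pics/wrack.png",im); pickle.dump(p,open("wrack.pkl","wb"))
c=cam("wrist",p)
hsv=cv2.cvtColor(im,cv2.COLOR_BGR2HSV)
m=((hsv[...,0]>50)&(hsv[...,0]<80)&(hsv[...,1]>120)&(hsv[...,2]>60)).astype(np.uint8)
n,l,st,ce=cv2.connectedComponentsWithStats(m)
for i in range(1,n):
  if st[i,4]>10: print("green",st[i],ce[i],onz(c,ce[i],206)[:2])
E
```

```text
3.95 [540.103 361.089 310.93 ] [-0.341  0.94  -0.001] [-0.068  0.451 -0.864  1.528  0.349  1.325 -0.621]
109.96656131674739
green [246 157  27  39 942] [258.978 176.399] [538.406 371.124]
```

View pics/wrack.png

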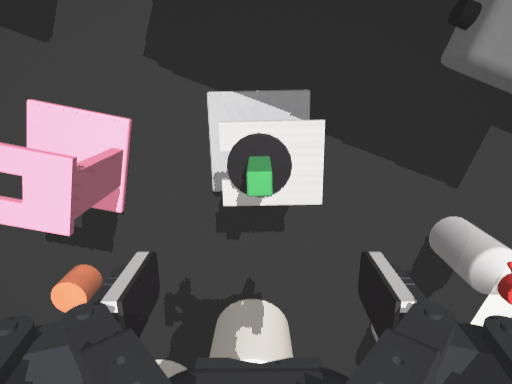

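The wrist view shows the handle top near (259,184) and the collar disc at (259,165). The plate's edges run nearly along the image axes, with its right-hand edge near x=324.

```bash
python3 - <<'E'
from h import *
import pickle
p=pickle.load(open("wrack.pkl","rb")); c=cam("wrist",p); im=cv2.imread("pics/wrack.png")
hsv=cv2.cvtColor(im,cv2.COLOR_BGR2HSV)
m=((hsv[...,0]>50)&(hsv[...,0]<80)&(hsv[...,1]>120)&(hsv[...,2]>60))
v=hsv[...,2]; print([int(v[y,259]) for y in range(155,198)])
g=((hsv[...,1]<40)&(hsv[...,2]>195)).astype(np.uint8); g[:110]=0;g[220:]=0;g[:,:200]=0;g[:,335:]=0
cn=max(cv2.findContours(g,cv2.RETR_EXTERNAL,cv2.CHAIN_APPROX_NONE)[0],key=cv2.contourArea).reshape(-1,2)
w=np.array([onz(c,q,140)[:2] for q in cn]).astype(np.float32); r=cv2.minAreaRect(w); print(r)
print(np.array(cv2.boxPoints(r)))
b=(hsv[...,2]<70).astype(np.uint8); b[:134]=0;b[197:]=0;b[:,:226]=0;b[:,293:]=0
k=max(cv2.findContours(b|m.astype(np.uint8)*(np.indices(b.shape)[0]<197),cv2.RETR_EXTERNAL,cv2.CHAIN_APPROX_NONE)[0],key=cv2.contourArea)
e=cv2.minEnclosingCircle(k);print(e,onz(c,e[0],146)[:2])
cv2.imwrite("pics/wrackc.png",cv2.resize(im[80:220,200:340],(560,560),interpolation=cv2.INTER_CUBIC))
s=bot.state()
E
```

```text
[69, 115, 147, 148, 148, 150, 150, 149, 150, 151, 149, 149, 150, 150, 150, 152, 180, 213, 214, 212, 211, 212, 211, 211, 210, 210, 210, 210, 209, 210, 210, 210, 208, 207, 207, 207, 207, 208, 207, 201, 177, 122, 116]
((545.8782958984375, 373.2698974609375), (104.39183044433594, 90.73539733886719), 21.161706924438477)
[[480.824 396.735]
 [513.58  312.119]
 [610.932 349.804]
 [578.177 434.421]]
((258.6780700683594, 164.96705627441406), 31.69499969482422) [539.93  366.423]
```

View pics/wrackc.png

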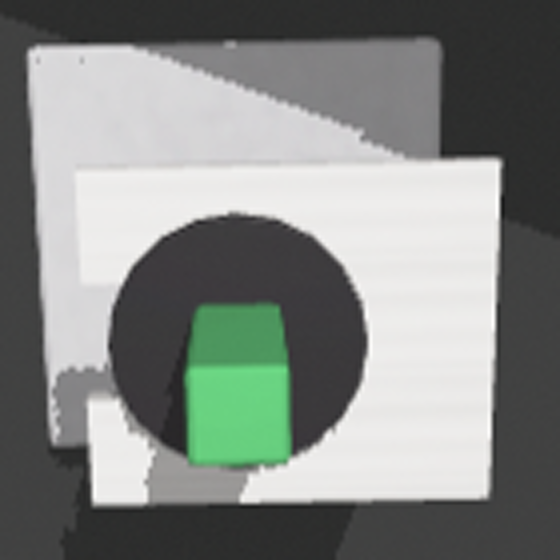

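```bash
python3 - <<'E'
from h import *
import pickle
p=pickle.load(open("wrack.pkl","rb")); c=cam("wrist",p)
f=lambda u,v:(u/4+200-.375,v/4+80-.375)
print("handle",onz(c,f(239,415),206)[:2],"collar",onz(c,f(238,341),146)[:2])
K=[onz(c,f(*q),140)[:2] for q in [(76,172),(500,159),(490,497),(93,504)]]
for a,b in[(0,1),(3,2),(2,1)]:
  d=K[b]-K[a];print(np.linalg.norm(d),np.degrees(np.arctan2(d[1],d[0])))
print("origin est", (K[1]+K[2])/2-60*np.array([np.cos(np.radians(20.5)),np.sin(np.radians(20.5))]))
s=bot.state();print(shift(s,[539,365.3,158.5]))
E
```

```text
handle [540.543 366.148] collar [540.285 366.645]
95.42108605662816 21.78793797951206
96.1553545074411 21.128238752509624
80.45535632204943 111.59827056132109
origin est [540.31 366.42]
[ 0.415  0.046 15.254]
```

Request:
jog_arm --pt "0.45 0.07 2 -1 1" --pt "0 0 4.4 0 1" --pt "0 0 4.4 0 1" --pt "0 0 4.4 0 1" --pt "0 0 0 0 1" --pt "0 0 0 0 -1" --pt "0 0 0 0 -1" --pt "0 0 0 0 -1" --pt "0 0 0 0 -1" --pt "0 0 0 0 -1" --newtons 70

```text
time_s: 5.25
tool_pos: [538.9, 367.2, 160.4]
ee_rot: [[-0.36, 0.933, 0.001], [0.933, 0.36, 0.0], [0.0, 0.001, -1.0]]
ft_force: [-0.6, -0.2, 7.4]
grip_width: 19.2
```

Request:
jog_arm --pt "0 0 0 0 -1" --pt "0 0 0 0 -1"

```text
time_s: 5.5
tool_pos: [538.8, 367.2, 160.4]
ee_rot: [[-0.36, 0.933, 0.001], [0.933, 0.36, 0.0], [0.0, 0.001, -1.0]]
ft_force: [-1.4, -1.7, 7.9]
grip_width: 19.2
```

```bash
python3 - <<'E'
from h import *
s=bot.state();print(s["time_s"],s["tool_pos"],s["ee_rot"],s["ft_force"],s["moment"],s["grip_width"])
import pickle; pickle.dump(s,open("grasp.pkl","wb"))
a=bot.capture("scene")[150:290,350:490]; b=bot.capture("wrist")
cv2.imwrite("pics/gr.png",np.hstack([cv2.resize(a,(384,384)),cv2.resize(b,(416,312))[:384] if 0 else cv2.copyMakeBorder(cv2.resize(b,(416,312)),0,72,0,0,0)]))
E
```

```text
5.5 [538.849 367.224 160.357] [[-0.36   0.933  0.001]
 [ 0.933  0.36   0.   ]
 [ 0.     0.001 -1.   ]] [-1.368 -1.685  7.856] [-0.359  0.214  0.015] 19.192857759771297
```

View pics/gr.png

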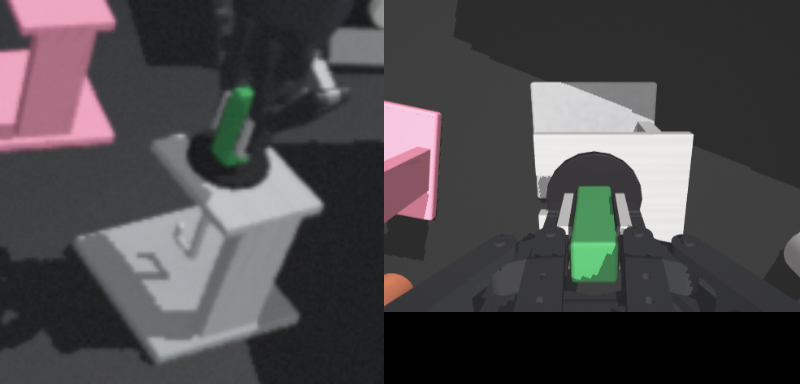

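The handle is gripped at an opening of 19.2 mm, and the collar still sits on the plate. I'll lift it straight up.

Request:
jog_arm --pt "0 0 -0.5 0 -1" --pt "0 0 -1.5 0 -1" --pt "0 0 -3 0 -1" --pt "0 0 -3 0 -1" --pt "0 0 -3 0 -1" --pt "0 0 -3 0 -1" --pt "0 0 -3 0 -1" --pt "0 0 -1 0 -1" --pt "0 0 0 0 -1"

```text
time_s: 6.72
tool_pos: [538.4, 367.1, 339.7]
ee_rot: [[-0.36, 0.933, 0.001], [0.933, 0.36, 0.0], [0.0, 0.001, -1.0]]
ft_force: [0.5, 0.3, -1.6]
grip_width: 19.5
```

```bash
python3 - <<'E'
from h import *
s=bot.state();print(s["time_s"],s["tool_pos"],s["ee_rot"],s["ft_force"],s["moment"],s["grip_width"])
for n in("scene","top"): cv2.imwrite(f"pics/lift_{n}.png",bot.capture(n))
# desired: rod at basket centre + d*(dir), tool yaw for prong dir 155.5 => picker x axis at -24.5 => tool x at 65.5
a=np.radians(-24.5); ux=np.array([np.cos(a),np.sin(a)]); ty=np.radians(65.5); tx=np.array([np.cos(ty),np.sin(ty)])
bc=np.array([526,-74.0])
rod=bc+36*ux; tcp=rod+1.75*tx
print("rod",rod,"tcp",tcp,shift(s,[*tcp,s["tool_pos"][2]]))
E
```

```text
6.725 [538.449 367.093 339.654] [[-0.36   0.933  0.001]
 [ 0.933  0.36   0.   ]
 [ 0.     0.001 -1.   ]] [ 0.549  0.321 -1.618] [ 0.042 -0.012 -0.074] 19.530707266397886
rod [558.759 -88.929] tcp [559.484 -87.337] [-43.15  -14.406  -0.011]
```

View pics/lift_scene.png

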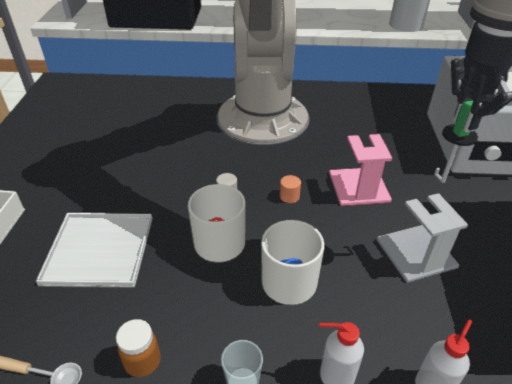

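The picker is clear of the rack, with the hook at about (440,175) in the scene view. Next I'll carry it over the red basket's pot and turn it.

Request:
jog_arm --pt "-3 -1 0 0 -1" --pt "-5.4 -1.8 0 0 -1" --pt "-5.6 -1.85 0 0 -1" --pt "-5.6 -1.85 0 0 -1" --pt "-5.6 -1.85 0 0 -1" --pt "-5.6 -1.85 0 0 -1" --pt "-5.4 -1.8 0 0 -1" --pt "-4 -1.4 0 0 -1" --pt "-2.95 -1 0 0 -1" --pt "0 0 0 9 -1" --pt "0 0 0 9 -1" --pt "0 0 0 9 -1"

```text
time_s: 8.32
tool_pos: [559.1, -87.6, 338.1]
ee_rot: [[0.108, 0.994, -0.002], [0.994, -0.108, 0.001], [0.0, -0.002, -1.0]]
ft_force: [0.1, -0.1, -0.8]
grip_width: 19.3
```

Request:
jog_arm --pt "0 0 0 9 -1" --pt "0 0 0 9.6 -1" --pt "0 0 0 0 -1" --pt "0 0 0 0 -1"

```text
time_s: 8.82
tool_pos: [559.4, -87.3, 338.8]
ee_rot: [[0.411, 0.912, -0.001], [0.912, -0.411, 0.0], [-0.0, -0.001, -1.0]]
ft_force: [1.6, 0.1, -1.8]
grip_width: 18.9
```

```bash
python3 - <<'E'
from h import *
import pickle
s=bot.state();print(s["time_s"],s["tool_pos"],s["joints"],np.degrees(np.arctan2(s["ee_rot"][1,0],s["ee_rot"][0,0])))
print(shift(s,[559.5,-87.3,300]))
p=bot.camera_params("wrist");pickle.dump(p,open("w2.pkl","wb"))
for n in("wrist","top","scene"): cv2.imwrite(f"pics/p2_{n}.png",bot.capture(n))
E
```

```text
8.825 [559.381 -87.312 338.791] [ 0.591  0.225 -0.649  1.684  0.141  1.281 -0.509] 65.74378462344842
[0.006 0.014 3.879]
```

View pics/p2_wrist.png

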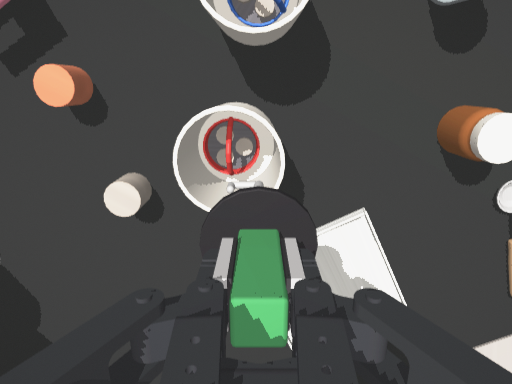

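View pics/p2_scene.png

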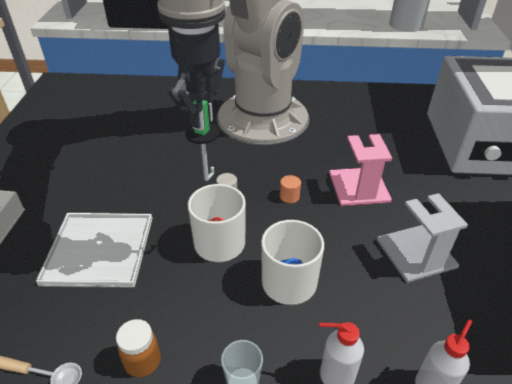

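The wrist view shows the hook prong from about (262,184) to its tip at (232,187). The arch runs almost vertically at x≈230, so I can measure hook and arch relative to each other in one picture.

```bash
python3 - <<'E'
from h import *
import pickle
p=pickle.load(open("w2.pkl","rb")); c=cam("wrist",p); s=bot.state(); R=s["ee_rot"];t=s["tool_pos"]
im=cv2.imread("pics/p2_wrist.png")
cv2.imwrite("pics/p2c.png",cv2.resize(im[95:215,165:295],(780,720)[0:2] if 0 else (650,600),interpolation=cv2.INTER_CUBIC))
for d in [(0,0,0),(0,-1.75,0)]:
  pass
# picker frame: x=tool y, y = -tool x?  (z up): y = z x x
px=R[:,1]; pz=-R[:,2]; py=np.cross(pz,px)
O=t-1.75*R[:,0]-20.4*pz
for nm,q in dict(rodbot=(0,0,-105),prongend=(-22,0,-105),tiptop=(-22,0,-90),collarc=(0,0,0),htop=(0,0,66)).items():
  print(nm,proj(c,O+q[0]*px+q[1]*py+q[2]*pz))
E
```

```text
rodbot [257.13  185.482]
prongend [230.054 185.385]
tiptop [228.518 190.805]
collarc [256.426 241.764]
htop [255.358 327.285]
```

View pics/p2c.png

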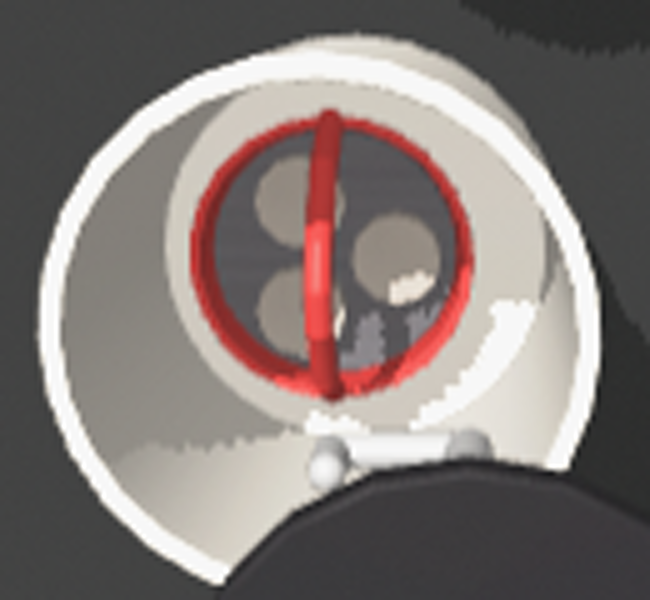

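```bash
python3 - <<'E'
from h import *
import pickle
p=pickle.load(open("w2.pkl","rb")); c=cam("wrist",p); s=bot.state(); R=s["ee_rot"];t=s["tool_pos"]
f=lambda u,v:(u/5+165-.4,v/5+95-.4)
T=lambda P:(R.T@(P-t))
A=onz(c,f(330,118),33);B=onz(c,f(333,393),33)
print("feet",T(A),T(B),(T(A)+T(B))/2, A,B)
d=A-B;print(np.degrees(np.arctan2(d[1],d[0])),np.linalg.norm(d), (A+B)/2)
print("archtop",T(onz(c,f(318,265),76)),onz(c,f(318,265),76))
zt=t[2]-20.4
print("tip",T(onz(c,f(327,468),zt-90)),"prongend",T(onz(c,f(332,445),zt-104)),"rod",T(onz(c,f(468,442),zt-102)))
q=[f(40,310),f(600,340)]; print("pot x extent",[T(onz(c,k,125)) for k in q])
E
```

```text
feet [ 35.608 -34.794 306.16 ] [-37.124 -35.45  306.158] [ -0.758 -35.122 306.159] [542.433 -40.556  33.   ] [ 511.818 -106.534   33.   ]
65.10749595590642 72.73527972675504 [527.126 -73.545  33.   ]
archtop [  5.091 -34.937 263.159] [529.719 -68.301  76.   ]
tip [  0.348 -20.815 110.406] prongend [  0.044 -21.12  124.406] rod [  1.196   0.861 122.4  ]
pot x extent [array([  3.871, -89.486, 214.175]), array([ -2.138,  28.819, 214.14 ])]
```

In the tool frame the arch is at y = -35 mm and the tip's end at about -24, with the x offset within 1 mm. I'll shift +2 mm for clearance and go down partway to check.

Request:
jog_arm --pt "0 0.2 2 0 -1" --pt "0 0 2.4 0 -1" --pt "0 0 2.4 0 -1" --pt "0 0 2.4 0 -1" --pt "0 0 2.2 0 -1" --pt "0 0 0.6 0 -1" --pt "0 0 0 0 -1"

```text
time_s: 9.85
tool_pos: [561.3, -88.2, 219.0]
ee_rot: [[0.414, 0.91, -0.001], [0.91, -0.414, 0.0], [0.0, -0.001, -1.0]]
ft_force: [0.2, -0.5, -0.2]
grip_width: 19.2
```

```bash
python3 - <<'E'
from h import *
import pickle
s=bot.state();print(s["time_s"],s["tool_pos"])
p=bot.camera_params("wrist");pickle.dump(p,open("w3.pkl","wb"))
im=bot.capture("wrist");cv2.imwrite("pics/p3_wrist.png",im)
cv2.imwrite("pics/p3c.png",cv2.resize(im[60:230,150:340],(760,680)if 0 else (665,595),interpolation=cv2.INTER_CUBIC))
E
```

```text
9.85 [561.261 -88.167 218.989]
```

View pics/p3c.png

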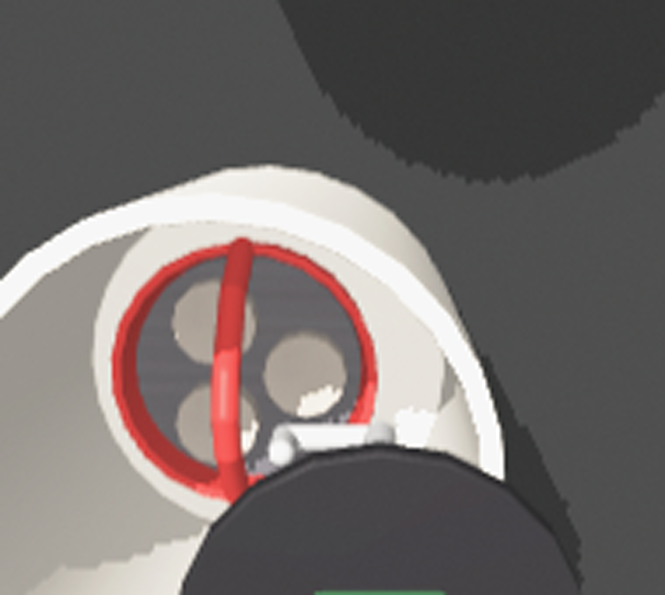

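The tip at crop (282,443) is to the right of the arch at x≈225, so it's clear. I'll keep lowering.

Request:
jog_arm --pt "0 0 1.6 0 -1" --pt "0 0 1.6 0 -1" --pt "0 0 1.4 0 -1" --pt "0 0 0.4 0 -1" --pt "0 0 0 0 -1"

```text
time_s: 10.52
tool_pos: [561.3, -88.1, 169.1]
ee_rot: [[0.414, 0.91, -0.0], [0.91, -0.414, 0.0], [0.0, -0.001, -1.0]]
ft_force: [-0.5, -0.3, -2.0]
grip_width: 19.3
```

```bash
python3 - <<'E'
from h import *
import pickle
s=bot.state();print(s["time_s"],s["tool_pos"],s["ft_force"])
p=bot.camera_params("wrist");pickle.dump(p,open("w4.pkl","wb"))
im=bot.capture("wrist");cv2.imwrite("pics/p4_wrist.png",im)
cv2.imwrite("pics/p4c.png",cv2.resize(im[60:230,150:340],(665,595),interpolation=cv2.INTER_CUBIC))
E
```

```text
10.525 [561.343 -88.056 169.068] [-0.451 -0.281 -1.955]
```

View pics/p4c.png

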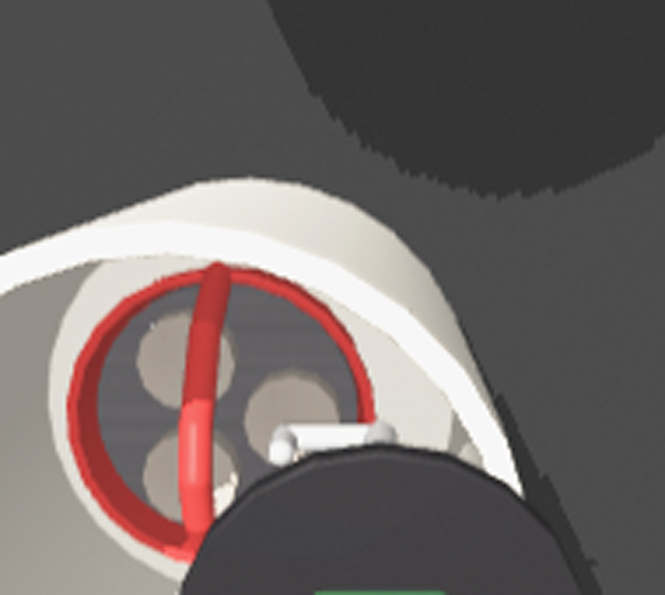

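```bash
python3 - <<'E'
from h import *
import pickle
p=pickle.load(open("w4.pkl","rb")); c=cam("wrist",p); s=bot.state(); R=s["ee_rot"];t=s["tool_pos"]
f=lambda u,v:(u/3.5+150-.36,v/3.5+60-.36)
T=lambda P:(R.T@(P-t))
for u,v,z in [(196,470,76),(196,500,76),(195,440,75),(219,266,33)]: print(T(onz(c,f(u,v),z)))
zt=t[2]-20.4
print("tip",T(onz(c,f(281,447),zt-91)),"rod",T(onz(c,f(380,437),zt-102)))
E
```

```text
[  1.015 -37.089  93.517]
[ -5.519 -37.375  93.516]
[  7.158 -37.174  94.519]
[ 36.91  -36.524 136.526]
tip [  0.688 -21.006 111.396] rod [ -0.143   0.803 122.4  ]
```

The arch is 37.1 mm from the tool axis and the rod is at +1, so a -26 mm shift puts the arch at the prong's seat.

Request:
jog_arm --pt "0 -1 0 0 -1" --pt "0 -1 0 0 -1" --pt "0 -0.6 0 0 -1" --pt "0 0 0 0 -1" --pt "0 0 -1 0 -1" --pt "0 0 -0.6 0 -1" --pt "0 0 -0.6 0 -1" --pt "0 0 -0.4 0 -1" --pt "0 0 -0.4 0 -1" --pt "0 0 0 0 -1"

```text
time_s: 11.82
tool_pos: [537.8, -77.4, 199.5]
ee_rot: [[0.415, 0.91, 0.0], [0.91, -0.415, -0.0], [0.0, 0.0, -1.0]]
ft_force: [-0.7, 0.3, -2.2]
grip_width: 19.4
```

```bash
python3 - <<'E'
from h import *
import pickle
s=bot.state();print(s["time_s"],s["tool_pos"],s["ft_force"])
im=bot.capture("wrist");cv2.imwrite("pics/p5_wrist.png",im)
cv2.imwrite("pics/p5c.png",cv2.resize(im[60:230,150:340],(665,595),interpolation=cv2.INTER_CUBIC))
E
```

```text
11.825 [537.826 -77.411 199.535] [-0.682  0.293 -2.17 ]
```

View pics/p5c.png

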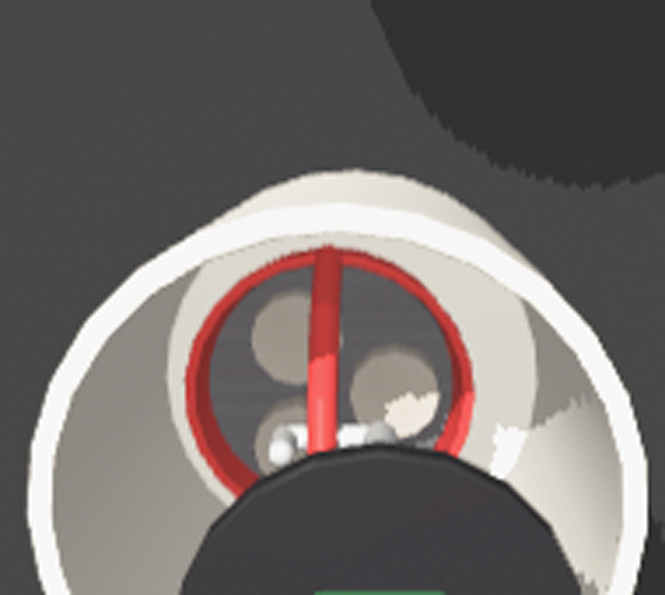

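The arch lies between the turned-up tip and the rod, so the basket is hooked. I'll raise it smoothly.

Request:
jog_arm --pt "0 0 -0.6 0 -1" --pt "0 0 -1.2 0 -1" --pt "0 0 -1.6 0 -1" --pt "0 0 -1.6 0 -1" --pt "0 0 -1.6 0 -1" --pt "0 0 -1.6 0 -1" --pt "0 0 -1.6 0 -1" --pt "0 0 -1.6 0 -1" --pt "0 0 -1.6 0 -1" --pt "0 0 -1.2 0 -1" --pt "0 0 -0.6 0 -1" --pt "0 0 -0.2 0 -1"

```text
time_s: 13.38
tool_pos: [537.7, -77.4, 349.4]
ee_rot: [[0.415, 0.91, -0.0], [0.91, -0.415, 0.0], [0.0, -0.0, -1.0]]
ft_force: [0.3, -0.3, -2.1]
grip_width: 19.0
```

```bash
python3 - <<'E'
from h import *
import pickle
s=bot.state();print(s["time_s"],s["tool_pos"],s["ft_force"])
im=bot.capture("wrist"); sc=bot.capture("scene");top=bot.capture("top")
pickle.dump(bot.camera_params("wrist"),open("w6.pkl","wb"))
cv2.imwrite("pics/p6_wrist.png",im);cv2.imwrite("pics/p6_top.png",top)
cv2.imwrite("pics/p6c.png",np.hstack([cv2.resize(im,(400,300)),cv2.resize(sc[60:285,100:400],(400,300),interpolation=cv2.INTER_CUBIC)]))
g=((sc.max(2)-sc.min(2)<0)).astype(np.uint8)
# tray from wpot & top: rim corners
print(shift(s,[560,-349,s["tool_pos"][2]]))
E
```

```text
13.375 [537.707 -77.429 349.435] [ 0.256 -0.32  -2.146]
[-23.789  13.287  -0.001]
```

View pics/p6c.png

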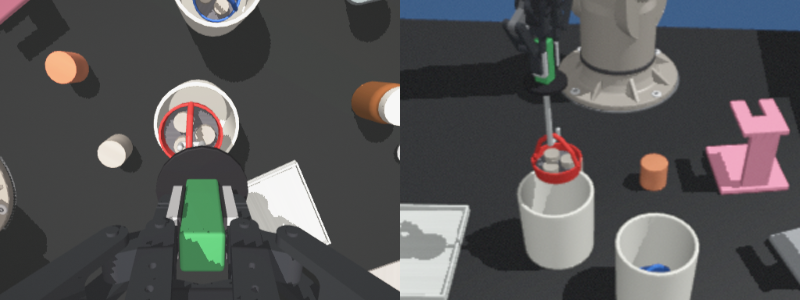

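View pics/p6_top.png

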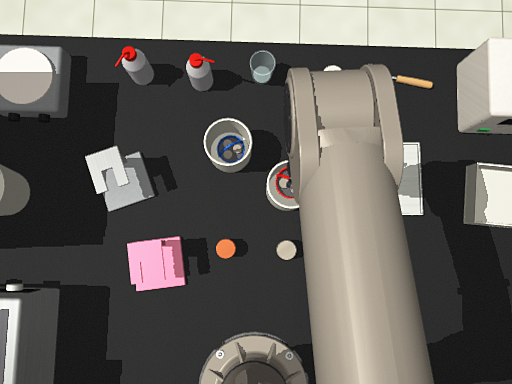

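The basket hangs upright on the hook, clear above the pot rim at crop (557,158). I'll carry it gently to the tray centre, near (560,-348).

Request:
jog_arm --pt "-0.34 0.21 0 0 -1" --pt "-0.68 0.42 0 0 -1" --pt "-1.03 0.62 0 0 -1" --pt "-1.37 0.83 0 0 -1" --pt "-1.53 0.93 0 0 -1" --pt "-1.53 0.93 0 0 -1" --pt "-1.53 0.93 0 0 -1" --pt "-1.53 0.93 0 0 -1" --pt "-1.53 0.93 0 0 -1" --pt "-1.53 0.93 0 0 -1"

```text
time_s: 14.78
tool_pos: [555.3, -225.0, 349.3]
ee_rot: [[0.415, 0.91, -0.0], [0.91, -0.415, 0.0], [0.0, -0.0, -1.0]]
ft_force: [0.5, 0.2, -1.8]
grip_width: 19.1
```

Request:
jog_arm --pt "-1.53 0.93 0 0 -1" --pt "-1.53 0.93 0 0 -1" --pt "-1.53 0.93 0 0 -1" --pt "-1.53 0.93 0 0 -1" --pt "-1.53 0.93 0 0 -1" --pt "-1.37 0.83 0 0 -1" --pt "-1.03 0.62 0 0 -1" --pt "-0.68 0.42 0 0 -1" --pt "-0.34 0.21 0 0 -1" --pt "0 0 0 0 -1" --pt "0 0 0 0 -1"

```text
time_s: 16.15
tool_pos: [570.7, -351.9, 349.5]
ee_rot: [[0.414, 0.91, 0.0], [0.91, -0.414, 0.0], [0.0, 0.0, -1.0]]
ft_force: [0.0, 0.4, -2.3]
grip_width: 19.0
```

```bash
python3 - <<'E'
from h import *
s=bot.state();print(s["time_s"],s["tool_pos"],s["ft_force"],shift(s,[570,-352.6,300]))
im=bot.capture("wrist"); sc=bot.capture("scene")
cv2.imwrite("pics/p7c.png",np.hstack([cv2.resize(im,(400,300)),cv2.resize(sc[60:285,0:300],(400,300),interpolation=cv2.INTER_CUBIC)]))
E
```

```text
16.15 [ 570.695 -351.921  349.457] [ 0.042  0.414 -2.299] [-0.091 -0.036  4.946]
```

View pics/p7c.png

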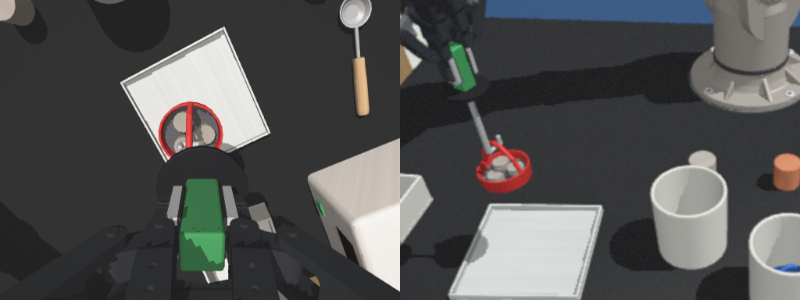

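The basket hangs over the tray. I'll lower it to just above the floor, then creep down.

Request:
jog_arm --pt "0 0 0.6 0 -1" --pt "0 0 1.2 0 -1" --pt "0 0 1.7 0 -1" --pt "0 0 1.7 0 -1" --pt "0 0 1.7 0 -1" --pt "0 0 1.7 0 -1" --pt "0 0 1.7 0 -1" --pt "0 0 1.7 0 -1" --pt "0 0 1.5 0 -1" --pt "0 0 1 0 -1" --pt "0 0 0.5 0 -1" --pt "0 0 0 0 -1"

```text
time_s: 17.75
tool_pos: [570.6, -352.5, 199.3]
ee_rot: [[0.414, 0.91, 0.0], [0.91, -0.414, 0.0], [0.0, -0.0, -1.0]]
ft_force: [-0.3, -0.6, -1.3]
grip_width: 19.3
```

```bash
python3 - <<'E'
from h import *
s=bot.state();print(s["time_s"],s["tool_pos"],s["ft_force"])
im=bot.capture("wrist"); sc=bot.capture("scene")
cv2.imwrite("pics/p8c.png",np.hstack([cv2.resize(im,(400,300)),cv2.resize(sc[135:285,0:200],(400,300),interpolation=cv2.INTER_CUBIC)]))
E
```

```text
17.75 [ 570.634 -352.456  199.278] [-0.32  -0.583 -1.277]
```

View pics/p8c.png

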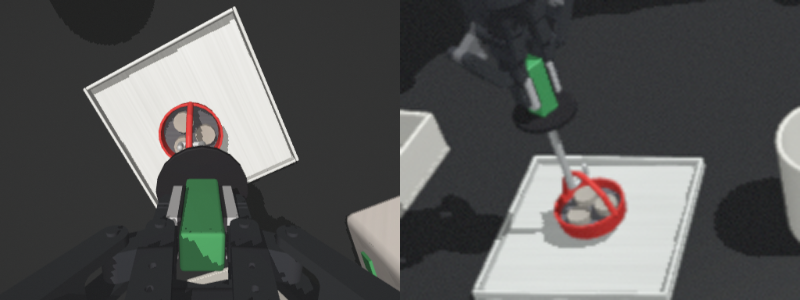

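Request:
jog_arm --pt "0 0 0.3 0 -1" --pt "0 0 0.3 0 -1" --pt "0 0 0.2 0 -1" --pt "0 0 0.2 0 -1" --pt "0 0 0.2 0 -1" --pt "0 0 0.2 0 -1" --pt "0 0 0.3 0 -1" --pt "0 0 0.4 0 -1" --pt "0 0 0.5 0 -1" --pt "0 0 0.5 0 -1" --pt "0 0 0 0 -1"

```text
time_s: 19.23
tool_pos: [570.3, -352.3, 167.7]
ee_rot: [[0.414, 0.91, -0.001], [0.91, -0.414, 0.0], [0.0, -0.001, -1.0]]
ft_force: [0.5, -0.5, -1.4]
grip_width: 19.6
```

```bash
python3 - <<'E'
from h import *
s=bot.state();print(s["time_s"],s["tool_pos"],s["ft_force"])
im=bot.capture("wrist"); sc=bot.capture("scene")
cv2.imwrite("pics/p9c.png",np.hstack([cv2.resize(im[60:230,150:340],(400,358)),cv2.resize(sc[135:285,0:200],(400,358),interpolation=cv2.INTER_CUBIC)]))
E
```

```text
19.225 [ 570.34  -352.329  167.75 ] [ 0.465 -0.502 -1.427]
```

View pics/p9c.png

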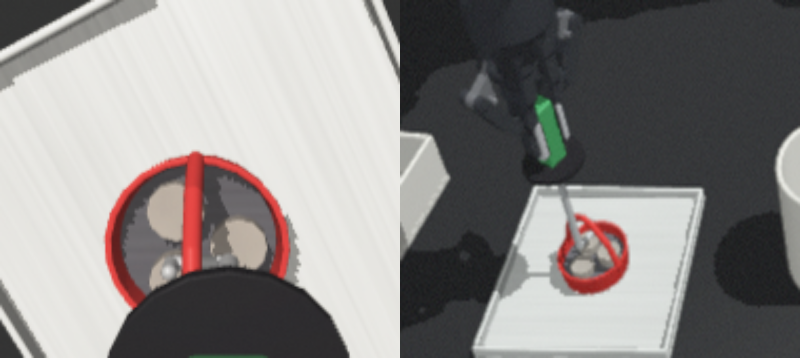

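The basket stands on the tray with the prong below the arch. I'll withdraw the hook sideways along +tool y.

Request:
jog_arm --pt "0 0.4 0 0 -1" --pt "0 0.5 0 0 -1" --pt "0 0.6 0 0 -1" --pt "0 0.6 0 0 -1" --pt "0 0.7 0 0 -1" --pt "0 0.7 0 0 -1" --pt "0 0 0 0 -1"

```text
time_s: 20.2
tool_pos: [602.9, -367.0, 168.1]
ee_rot: [[0.414, 0.91, 0.0], [0.91, -0.414, 0.0], [0.0, -0.0, -1.0]]
ft_force: [0.6, 0.9, -1.9]
grip_width: 19.3
```

```bash
python3 - <<'E'
from h import *
s=bot.state();print(s["time_s"],s["tool_pos"],s["ft_force"])
im=bot.capture("wrist"); sc=bot.capture("scene")
cv2.imwrite("pics/p10c.png",np.hstack([cv2.resize(im[60:230,150:340],(400,358)),cv2.resize(sc[135:285,0:200],(400,358),interpolation=cv2.INTER_CUBIC)]))
E
```

```text
20.2 [ 602.874 -367.002  168.099] [ 0.623  0.914 -1.885]
```

View pics/p10c.png

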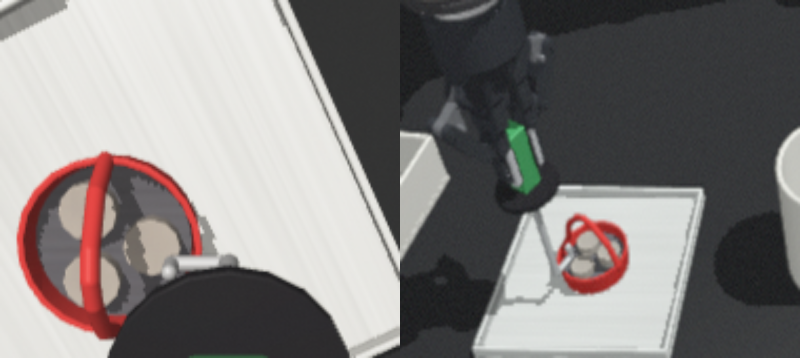

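Unhooked, and the basket stands upright at crop (110,245). I'll raise the hook and carry it back to the rack.

Request:
jog_arm --pt "0 0 -1 0 -1" --pt "0 0 -2.5 0 -1" --pt "0 0 -3.5 0 -1" --pt "0 0 -3.5 0 -1" --pt "0 0 -3.5 0 -1" --pt "0 0 -2.2 0 -1" --pt "0 0 -0.9 0 -1"

```text
time_s: 21.18
tool_pos: [602.6, -367.0, 341.5]
ee_rot: [[0.415, 0.91, 0.002], [0.91, -0.415, -0.001], [-0.0, 0.002, -1.0]]
ft_force: [-0.8, 0.4, -2.1]
grip_width: 19.4
```

Request:
jog_arm --pt "2.2 -1.3 0 0 -1" --pt "4.4 -2.5 0 0 -1" --pt "4.8 -2.7 0 0 -1" --pt "4.8 -2.7 0 0 -1" --pt "4.8 -2.7 0 0 -1" --pt "4.8 -2.7 0 0 -1" --pt "4.8 -2.7 0 0 -1" --pt "4.8 -2.7 0 0 -1" --pt "4.8 -2.7 0 0 -1" --pt "4.8 -2.7 0 0 -1" --pt "4.8 -2.7 0 0 -1" --pt "4.8 -2.7 0 0 -1"

```text
time_s: 22.68
tool_pos: [547.9, 259.0, 339.1]
ee_rot: [[0.415, 0.91, -0.0], [0.91, -0.415, -0.0], [-0.0, 0.0, -1.0]]
ft_force: [0.5, -0.0, -2.1]
grip_width: 19.0
```

```bash
python3 - <<'E'
from h import *
s=bot.state();print(s["time_s"],s["tool_pos"],shift(s,[538.6,367.1,340]),np.degrees(np.arctan2(s["ee_rot"][1,0],s["ee_rot"][0,0])))
E
```

```text
22.675 [547.897 258.971 339.106] [ 9.453 -5.331 -0.094] 65.4929698514282
```

Request:
jog_arm --pt "4.3 -2.4 0 0 -1" --pt "3.2 -1.8 0 0 -1" --pt "1.9 -1.1 0 0 -1" --pt "0 0 0 -9 -1" --pt "0 0 0 -9.2 -1" --pt "0 0 0 -9.2 -1" --pt "0 0 0 -9.2 -1" --pt "0 0 0 -9 -1" --pt "0 0 0 0 -1" --pt "0 0 0 0 -1"

```text
time_s: 23.92
tool_pos: [539.2, 364.9, 339.2]
ee_rot: [[-0.357, 0.934, -0.0], [0.934, 0.357, -0.0], [-0.0, -0.0, -1.0]]
ft_force: [0.1, 0.3, -1.5]
grip_width: 19.3
```

```bash
python3 - <<'E'
from h import *
import pickle
s=bot.state();print(s["time_s"],s["tool_pos"],shift(s,[538.45,367.1,340]),np.degrees(np.arctan2(s["ee_rot"][1,0],s["ee_rot"][0,0])))
p=bot.camera_params("wrist");pickle.dump(p,open("w11.pkl","wb"))
im=bot.capture("wrist");sc=bot.capture("scene")
cv2.imwrite("pics/p11c.png",np.hstack([cv2.resize(im[60:270,150:360],(400,400)),cv2.resize(sc[100:290,310:500],(400,400),interpolation=cv2.INTER_CUBIC)]))
E
```

```text
23.925 [539.155 364.921 339.166] [ 0.229  0.012 -0.083] 110.89461149470876
```

View pics/p11c.png

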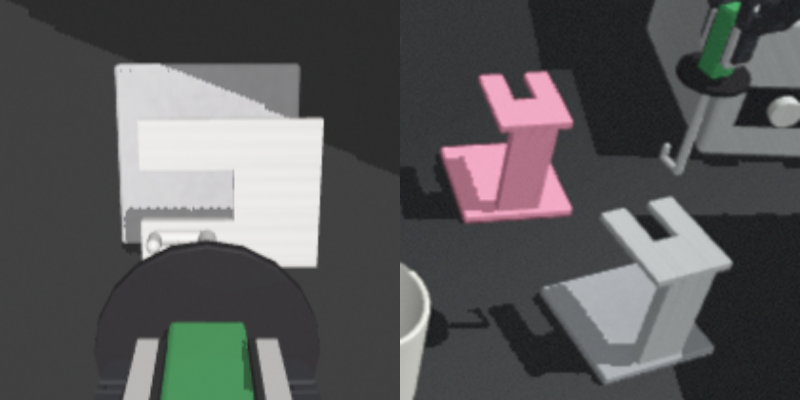

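Request:
jog_arm --pt "0.23 0 1.5 0 -1" --pt "0 0 2.5 0 -1" --pt "0 0 1.6 0 -1" --pt "0 0 0.4 0 -1" --pt "0 0 0 0 -1"

```text
time_s: 24.65
tool_pos: [538.4, 367.4, 279.5]
ee_rot: [[-0.36, 0.933, -0.0], [0.933, 0.36, 0.0], [0.0, 0.0, -1.0]]
ft_force: [-0.7, -0.3, -0.7]
grip_width: 19.1
```

```bash
python3 - <<'E'
from h import *
import pickle
s=bot.state();print(s["time_s"],s["tool_pos"],shift(s,[538.7,367.2,161]),np.degrees(np.arctan2(s["ee_rot"][1,0],s["ee_rot"][0,0])))
im=bot.capture("wrist");sc=bot.capture("scene")
cv2.imwrite("pics/p12c.png",np.hstack([cv2.resize(im[60:270,150:360],(400,400)),cv2.resize(sc[140:270,350:480],(400,400),interpolation=cv2.INTER_CUBIC)]))
E
```

```text
24.65 [538.393 367.426 279.52 ] [-0.035  0.019 11.852] 111.10511558488022
```

View pics/p12c.png

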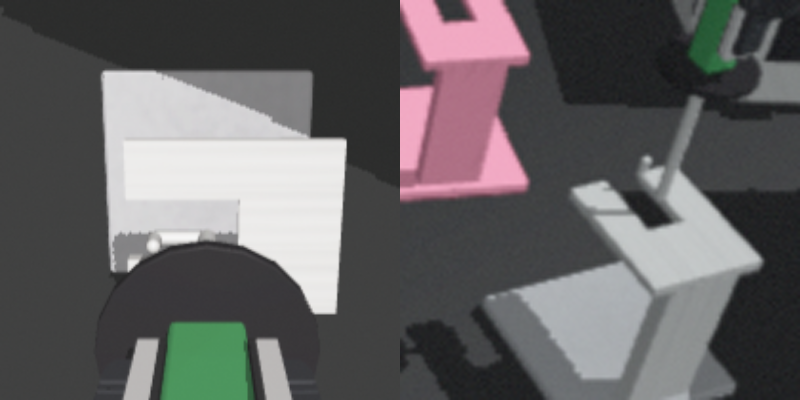

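The prong at (180,238) lies over the slot, which spans rows 198–257. Allowing for parallax it is within about 2 mm of centre, so I'll lower it.

Request:
jog_arm --pt "0 0 1 0 -1" --pt "0 0 1.8 0 -1" --pt "0 0 1.8 0 -1" --pt "0 0 1.8 0 -1" --pt "0 0 1.8 0 -1" --pt "0 0 1.6 0 -1" --pt "0 0 0.9 0 -1" --pt "0 0 0.5 0 -1" --pt "0 0 0.3 0 -1" --pt "0 0 0 0 -1"

```text
time_s: 26.0
tool_pos: [538.4, 367.4, 164.6]
ee_rot: [[-0.36, 0.933, 0.0], [0.933, 0.36, 0.0], [0.0, 0.0, -1.0]]
ft_force: [-0.3, -0.3, -1.2]
grip_width: 19.0
```

```bash
python3 - <<'E'
from h import *
import pickle
s=bot.state();print(s["time_s"],s["tool_pos"],s["ft_force"])
im=bot.capture("wrist");sc=bot.capture("scene")
cv2.imwrite("pics/p13c.png",np.hstack([cv2.resize(im[60:270,150:360],(400,400)),cv2.resize(sc[140:270,350:480],(400,400),interpolation=cv2.INTER_CUBIC)]))
E
```

```text
26.0 [538.432 367.352 164.561] [-0.259 -0.344 -1.205]
```

View pics/p13c.png

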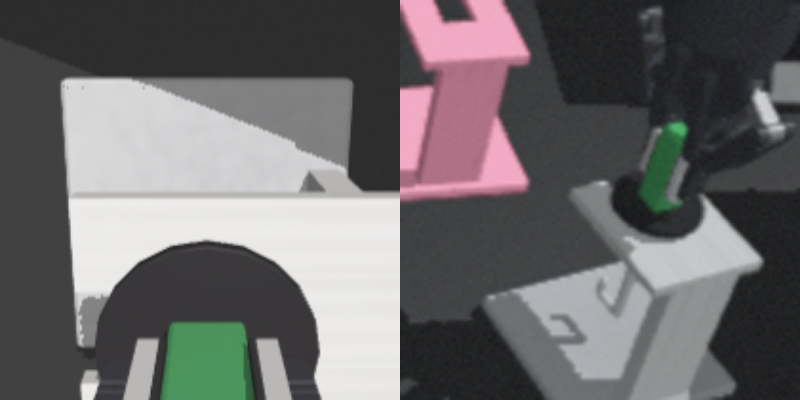

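Request:
jog_arm --pt "0 0 0.15 0 -1" --pt "0 0 0.1 0 -1" --pt "0 0 0.1 0 -1" --pt "0 0 0 0 -1"

```text
time_s: 26.6
tool_pos: [538.3, 367.2, 160.8]
ee_rot: [[-0.36, 0.933, -0.0], [0.933, 0.36, -0.0], [0.0, -0.0, -1.0]]
ft_force: [0.1, -0.5, -1.4]
grip_width: 19.4
```

Request:
jog_arm --pt "0 0 0.08 0 -1" --pt "0 0 0.08 0 -1" --pt "0 0 0 0 -1" --pt "0 0 0 0 -1"

```text
time_s: 27.1
tool_pos: [538.4, 367.3, 160.3]
ee_rot: [[-0.36, 0.933, 0.001], [0.933, 0.36, -0.0], [-0.0, 0.001, -1.0]]
ft_force: [-4.5, -4.7, 14.9]
grip_width: 19.2
```

Seated: the force rises to 15 N at the same height as the original grasp. I'll ease off and release.

Request:
jog_arm --pt "0 0 -0.07 0 -1" --pt "0 0 0 0 -0.2" --pt "0 0 0 0 0.3" --pt "0 0 0 0 1" --pt "0 0 0 0 1" --pt "0 0 0 0 1" --pt "0 0 0 0 1"

```text
time_s: 27.98
tool_pos: [538.4, 367.3, 160.0]
ee_rot: [[-0.36, 0.933, 0.0], [0.933, 0.36, 0.0], [0.0, 0.0, -1.0]]
ft_force: [0.4, 0.0, -0.3]
grip_width: 85.4
```

Request:
jog_arm --pt "0 0 -1 0 1" --pt "0 0 -2 0 1" --pt "0 0 -3 0 1" --pt "0 0 -4 0 1" --pt "0 0 -4 0 1" --pt "0 0 -1 0 1" --pt "0 0 0 0 1"

```text
time_s: 28.85
tool_pos: [538.4, 367.4, 311.2]
ee_rot: [[-0.36, 0.933, 0.002], [0.933, 0.36, 0.001], [0.0, 0.002, -1.0]]
ft_force: [0.0, 0.1, -0.5]
grip_width: 85.2
```

```bash
python3 - <<'E'
from h import *
import pickle
s=bot.state();print(s["time_s"],s["tool_pos"],s["ft_force"],s["grip_width"])
pickle.dump(bot.camera_params("wrist"),open("w14.pkl","wb"))
im=bot.capture("wrist");sc=bot.capture("scene");cv2.imwrite("pics/p14_scene.png",sc);cv2.imwrite("pics/p14_top.png",bot.capture("top"))
cv2.imwrite("pics/p14c.png",np.hstack([cv2.resize(im[60:270,150:360],(400,400)),cv2.resize(sc[140:270,350:480],(400,400),interpolation=cv2.INTER_CUBIC)]))
E
```

```text
28.85 [538.437 367.422 311.219] [ 0.034  0.138 -0.499] 85.21124439103266
```

View pics/p14c.png

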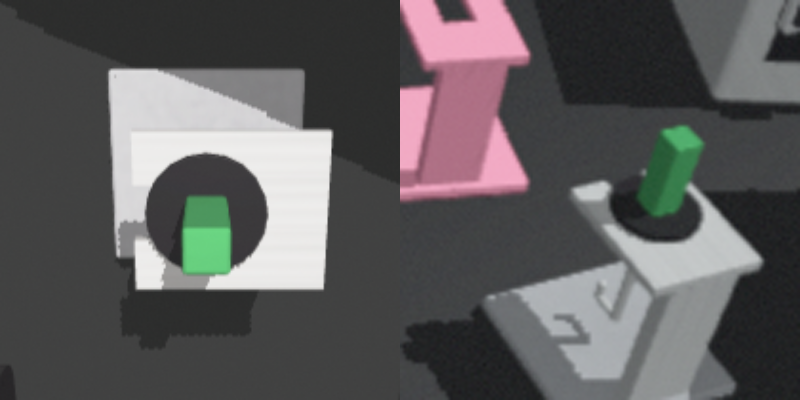

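View pics/p14_scene.png

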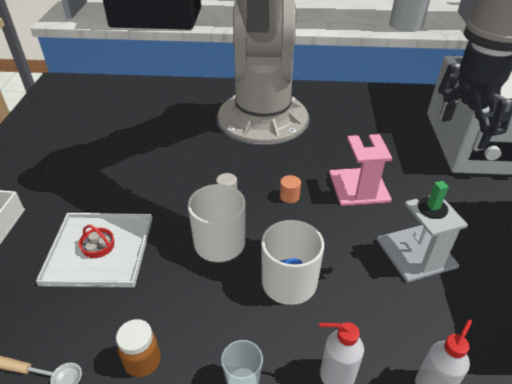

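View pics/p14_top.png

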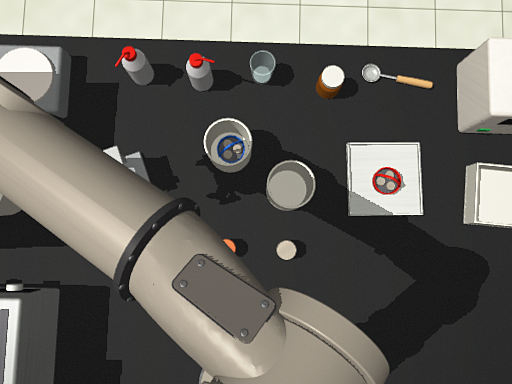

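The picker hangs in the grey rack with its collar flat on the plate and the hook below it. The red basket stands upright in the tray at top (388,181), its pot is empty, and the arm is clear. Handing in.

```bash
python3 - <<'E'
from workcell import bot
print(bot.job_done()); print(bot.state()["time_s"])
E
```

```text
the job is handed in; nothing more can be done
None
the job is handed in; nothing more can be done
```

The job is done and handed in at about 29 s of the 69 s allowed. I took the green-handled picker from the grey rack and lifted the red basket out of its pot by the arch. I then lowered it onto the aluminium tray, slid the hook out sideways, and hung the picker back in the rack.

- **Final pictures:** the basket stands upright near the tray centre, the red basket's pot is empty and the blue basket was left alone. The picker's collar is flat on the rack plate with the hook hanging below, and the gripper is open and clear of everything.
- **Forces:** the highest wrist reading I saw was about 16 N, as the collar seated on the rack. The gripper and arm never came near the basket.
- **Disagreements:** the top and wrist cameras differed by 2–3 mm and about 1° on the rack and basket. I averaged them for the grasp, and set the hooking from the wrist view alone. No check failed.

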